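# Fill the screw-jar caddy and close its keeper

### The arm

A 7-joint arm with a two-finger parallel gripper is mounted at the origin on the work surface. World frame = base frame: x ahead of the robot, y to its left, z up, the work surface at z = 0. Lengths are in m, angles in degrees, forces in N, time in s.
With the tool pointing down it reaches from about 0.425 to 0.925 m from the base axis. Payload 6.8 kg.
Tool frame: the origin (TCP) lies at the very end of the fingers, on their centre line; the grasp point (between the pads) lies 19 mm behind it; z points along the fingers, y is the line along which they close (so a half turn about z gives the same grasp; the last joint's range is limited). The gripper opens to 85 mm and grips with 20 to 120 N. Pads are 22 mm wide; open, the fingers measure 114 mm over their backs; the gripper's body (76 mm by 85 mm) begins 54 mm behind the grasp point. The pads swing forward as they close: fully open they stand 13 mm farther back than shut.
Start: joints at [-73.058, 27.33, 1.283, 89.118, -0.659, 63.558, -4.761], TCP at [0.265, 0.621, 0.231] pointing down, gripper open.
Joint ranges: [-169.35, 169.35], [-19.33, 120.38], [-80.79, 83.38], [13.8, 139.57], [-78.32, 258.32], [9.67, 109.79], [-169.56, 169.56]. Speed limits (degrees/s): [136.94, 136.94, 180, 180, 180, 180, 180].

### API

Orientations are given as a 3x3 rotation matrix whose columns are the frame's x, y, z axes.
In Python, from plant import manip gives the robot as it stands.
- The arm moves only by the shell command python3 -m crank 'ROWS'. ROWS is text: rows parted by semicolons, each of 5 numbers parted by spaces: the opening, from 0 (shut) to 1 (fully open), then the shift along the tool's x, y, z in cm, then the turn about the tool's z in rad. A call has exactly 5 rows; each row is the pose to reach, as a shift and turn from the pose commanded when the call began, along the tool's axes at that moment; what a row does not reach only later rows make up. A row lasts 1/10 s, in which the tool goes at most 50 mm and 8.59 degrees, less where a joint would pass 70% of its speed; a pose out of reach is approached as far as the arm can. A call with a gripper value outside its range is refused whole. The fingers move at their own pace and stop on an object; the grip force is fixed at half the most. Time passes only in rows, so rows that repeat a pose let the fingers close, or fill a call up. It gives the time, the measured TCP pose, the force, the opening and the grip force at its end, in the units of the state.
- manip.get_state(): the state, without advancing time (a new reading comes with each control period).
- manip.snapshot(name): name is "side" or "top" or "wrist"; returns (picture, depth): 384x512x3 uint8, red, green, blue; 384x512 float32, m along the optical axis (not along the pixel's ray), 0 where there is no reading.
- manip.camera_info(name): a dict with "K" (3x3 intrinsics, pixels), "rvec" (rotation vector, rad) and "tvec" (3), from world to camera coordinates, as OpenCV has them. Camera axes: x right, y down, z forward; pixel columns grow to the right and rows downward; lengths in m; the calibration is good to about 2 mm. A picture is of the moment at which its call begins: read the wrist's pose just before it. camera_info takes no time and is no camera call; for the wrist camera it gives the pose at the moment of the call.
- manip.hand_in(): hands the job in; it is judged then, once.
The state is a dict: "time_s": time; "joint_positions": joint angles; "joint_vel": joint speeds; "joint_efforts": joint torques, N m; "ee_pos": TCP position; "eef_rot": TCP orientation; "wrist_force": force on the tool from outside, world axes, zero at the start; "torque": the same for the moment, N m; "width": opening from 0.0 (shut) to 1.0 (fully open); "gripper_force": force on a finger pad.
Only numpy, scipy, OpenCV 4.12 (cv2) and the standard library are available. Lean on these libraries where they do the work, as an engineer would, in place of code of your own. Each camera call takes 0.05 s, during which the arm holds its last target. There are 200 camera calls.

### The job

Two cells of the wooden jar caddy are empty: stand the two spare lidded jars, the ones of the same size as those already in it, upright in the empty cells, fully down on the cell floor. Then swing the caddy's steel keeper frame over the jars until its front bar rests in the catches at the caddy's front. Leave the jars already in the caddy and everything else on the table where they are, and tip nothing over.

Things in the scene. Friction and masses are not known exactly. Their poses are not given: they have to be found in the camera images.
- caddy: Fixed plywood jar caddy, base 170 x 372 x 8 mm; origin at table level under the middle cell, x to its back (away from the robot), y along its row of 5 square cells, each 62 mm inside, 67 mm apart; cell floors 8 mm, tops of the 5 mm walls 42 mm above the table. Catch posts with forks (115 mm high) at its front corners (x -75, y +-178), hinge posts (116 mm high) at the back (x 64, y +-178).
- cell_1 (a point): Centre of the floor of cell 1 of the caddy (cell 1 at the caddy's +y end, cell 5 at its -y end), 8 mm above the table; axes as the caddy's. The cell may hold a jar or be empty.
- cell_2 (a point): Centre of the floor of cell 2 of the caddy (cell 1 at the caddy's +y end, cell 5 at its -y end), 8 mm above the table; axes as the caddy's. The cell may hold a jar or be empty.
- cell_3 (a point): Centre of the floor of cell 3 of the caddy (cell 1 at the caddy's +y end, cell 5 at its -y end), 8 mm above the table; axes as the caddy's. The cell may hold a jar or be empty.
- cell_4 (a point): Centre of the floor of cell 4 of the caddy (cell 1 at the caddy's +y end, cell 5 at its -y end), 8 mm above the table; axes as the caddy's. The cell may hold a jar or be empty.
- cell_5 (a point): Centre of the floor of cell 5 of the caddy (cell 1 at the caddy's +y end, cell 5 at its -y end), 8 mm above the table; axes as the caddy's. The cell may hold a jar or be empty.
- keeper (a joint): Angle of the keeper, a U frame of 10 mm steel bar hinged on the caddy's back posts (axis along its y, 104 mm high). 0: closed, level over the lids, front bar in the two catch forks (stop); grows swinging up and back, 1.57 upright, 2.12 the rear stop. Starts leaning back; its stiff hinge (0.16 N m) keeps it about there, but below about 0.8 rad the frame (0.25 kg) falls shut.
- keeper_bar (a point): Middle of the keeper's front bar (round, 10 mm, 380 mm long, along the caddy's y), 139 mm from the hinge axis; axes turn with the keeper. A parallel 8 mm bar, 64 mm from the axis, passes over the middle of the lids when closed. Closed, the front bar is 104 mm high and 75 mm in front of the middle of the cells.
- keeper_hinge (a point): Middle of the keeper's hinge axis on the caddy, 104 mm above the table, 64 mm behind the middle of the row; fixed to the caddy, axes as the caddy's.
- jar_a: Glass screw jar with a metal lid, upright cylinder 54 mm across and 84 mm high, about 0.28 kg; origin at the centre of its underside, z up. It stands in one of the caddy's cells at the start.
- jar_b: Glass screw jar with a metal lid, upright cylinder 54 mm across and 84 mm high, about 0.28 kg; origin at the centre of its underside, z up. It stands in one of the caddy's cells at the start.
- jar_c: Glass screw jar with a metal lid, upright cylinder 54 mm across and 84 mm high, about 0.28 kg; origin at the centre of its underside, z up. It stands in one of the caddy's cells at the start.
- jar_d: Spare screw jar, the same as those in the caddy: upright glass cylinder with a metal lid, 54 mm across and 84 mm high, about 0.28 kg; origin at the centre of its underside, z up. It stands on the table at the start.
- jar_e: Spare screw jar, the same as those in the caddy: upright glass cylinder with a metal lid, 54 mm across and 84 mm high, about 0.28 kg; origin at the centre of its underside, z up. It stands on the table at the start.
- big_jar: Bystander: a larger lidded screw jar, 76 mm across, 120 mm high, too wide for a cell; origin at the centre of its underside.
- tumbler: Bystander: open glass tumbler of screws, 72 mm across at the rim, 92 mm high; origin at the centre of its underside.
- shim: Bystander: wooden shim block lying flat, 95 x 42 x 20 mm; origin at the centre of its underside, x along its length.
- screwdriver: Bystander: stubby screwdriver lying flat, 105 mm long, 31 mm thick, x along it towards the blade; origin under its middle at table level.
- hinge: Bystander: chrome flat hinge lying open, 102 x 72 x 10 mm; origin at the centre of its underside, x along its barrel.
- clamp: Bystander: steel hand clamp lying flat, tightened on a shim, 165 x 75 mm, 22 mm high; origin on the table under the middle of the frame.
Things that resemble listed ones, but are neither listed nor needed, are in the scene too. What is shaped like the jar_c but orange or turquoise is not meant.

How it is judged (in metres and radians):
On the way, in this order (a step that is already met when the one before it is completed fails the run):
1. both spare jars stand upright and fully down in cells, released, while the keeper is still open (x of jar_d in the frame of caddy between -0.012 and 0.012 m and y of jar_d in the frame of caddy between -0.16 and 0.16 m and z of jar_d in the frame of caddy between 0.003 and 0.013 m and angle between each of jar_d, jar_e's own z axis and vertical below 0.1 rad and x of jar_e in the frame of caddy between -0.012 and 0.012 m and y of jar_e in the frame of caddy between -0.16 and 0.16 m and z of jar_e in the frame of caddy between 0.003 and 0.013 m and contact force between the fingers and jar_d below 0.1 N and contact force between the fingers and jar_e below 0.1 N and value of joint keeper above 1.2 rad), for 0.2 s.
2. the keeper is swung down into its catches (value of joint keeper below 0.04 rad), for 0.2 s.
At the end, for the whole second after the job is handed in: Both spare jars stand at rest in cells, upright (0.1 rad), within 12 mm of the row's middle line and 5 mm of the cell floor (reachable only in an empty cell); the jars already there are within 15 mm of where they were; the keeper is within 0.04 rad of closed (x of jar_d in the frame of caddy between -0.012 and 0.012 m and y of jar_d in the frame of caddy between -0.16 and 0.16 m and z of jar_d in the frame of caddy between 0.003 and 0.013 m and angle between each of jar_d, jar_e's own z axis and vertical below 0.1 rad and x of jar_e in the frame of caddy between -0.012 and 0.012 m and y of jar_e in the frame of caddy between -0.16 and 0.16 m and z of jar_e in the frame of caddy between 0.003 and 0.013 m and distance of each of jar_a, jar_b, jar_c from where it was at the start of the episode below 0.015 m and value of joint keeper below 0.04 rad and linear speed of each of jar_d, jar_e, jar_a, jar_b, jar_c below 0.03 m/s); the robot touches nothing.
It fails at once if a jar that was already in the caddy is taken out or moved more than 30 mm (distance of any of jar_a, jar_b, jar_c from where it was at the start of the episode above 0.03 m).
It fails at once if a jar or the tumbler is tipped by more than 0.6 rad (angle between any of jar_a, jar_b, jar_c, jar_d, jar_e, big_jar, tumbler's own z axis and vertical above 0.6 rad).
It fails at once if another thing on the table is moved more than 40 mm (distance of any of big_jar, tumbler, shim, screwdriver, hinge, clamp from where it was at the start of the episode above 0.04 m).
It also fails if it takes over 69 s, if anything falls off the work surface, if the arm or the gripper's body presses on something with over 40 N, if the wrist force passes 120 N, or if a joint passes its speed limit or range.

## Working session

There is one attempt and no reset: what is moved stays moved. The work goes in short steps, Python scripts to look and compute and a shell command to move; the robot and the scene stay as the last step left them, time stands still between calls to the robot, and variables do not carry over. Pictures are saved under pics/ and viewed, at most 10 in all, crops included, and the job is handed in when it is done.

```bash
mkdir -p pics; ls; cat > h.py <<'E'
import numpy as np, cv2
from plant import manip
def snap(n):
    ci=manip.camera_info(n); im,d=manip.snapshot(n)
    np.savez(f'{n}.npz',im=im,d=d,K=ci['K'],r=ci['rvec'],t=ci['tvec']); return im,d
def load(n):
    z=np.load(f'{n}.npz'); return z['im'],z['d'],z['K'],z['r'],z['t']
def cloud(n):
    im,d,K,r,t=load(n); R=cv2.Rodrigues(r)[0]
    v,u=np.mgrid[:d.shape[0],:d.shape[1]]
    P=np.stack([(u-K[0,2])/K[0,0]*d,(v-K[1,2])/K[1,1]*d,d],-1)
    W=(P-t.ravel())@R; W[d==0]=np.nan; return im,W
E
python3 - <<'E'
from h import *
for n in('top','side'):
    im,d=snap(n); cv2.imwrite(f'pics/{n}0.png',im[:,:,::-1])
s=manip.get_state(); print(s)
for n in('top','side'):
    c=manip.camera_info(n); print(n,c)
E
```

```text
pics
{'time_s': 0.1, 'joint_positions': array([-73.0596017 ,  27.37170552,   1.27912959,  89.17134301,
        -0.65774062,  63.55619256,  -4.76061183]), 'joint_vel': array([-0.02605654, -0.05123489, -0.0580939 , -0.18341931, -0.02210591,
        0.00808448, -0.06796029]), 'joint_efforts': array([ 4.73318170e-03, -5.97754633e+01,  1.61385108e+00, -2.81954777e+01,
        1.27912933e-02,  5.04098964e-03,  4.78247415e-06]), 'ee_pos': array([0.26499867, 0.62024748, 0.23042463]), 'eef_rot': array([[-9.19610281e-01,  3.92831605e-01, -5.12035067e-04],
       [ 3.92831918e-01,  9.19609033e-01, -1.52012773e-03],
       [-1.26282144e-04, -1.59906881e-03, -9.99998714e-01]]), 'wrist_force': array([-0.89430683,  0.24425499,  0.05436846]), 'torque': array([-0.0032687 ,  0.00830878,  0.02220932]), 'gripper_force': 0.0, 'width': 0.9974280116979366}
top {'K': array([[454.62747065,   0.        , 251.93229144],
       [  0.        , 454.62747065, 195.04927484],
       [  0.        ,   0.        ,   1.        ]]), 'rvec': array([ 2.17885088, -2.13719322,  0.12436278]), 'tvec': array([0.06117923, 0.56600771, 1.19845862])}
side {'K': array([[381.78823559,   0.        , 258.67761886],
       [  0.        , 381.78823559, 188.31681725],
       [  0.        ,   0.        ,   1.        ]]), 'rvec': array([ 2.18542185, -0.0961321 ,  0.08544726]), 'tvec': array([-0.54139466,  0.14969306,  0.92910288])}
```

View pics/top0.png

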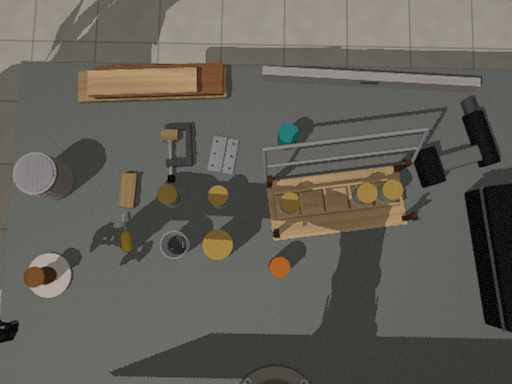

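View pics/side0.png

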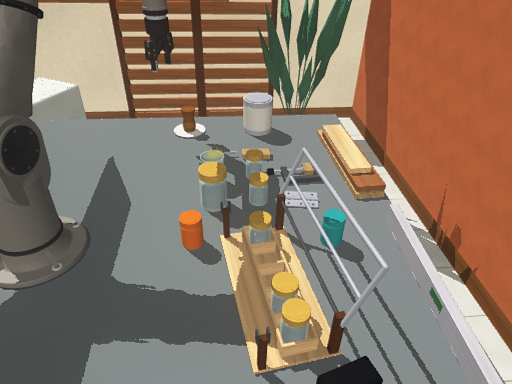

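The top view shows gold lids at (167,195) and (218,196), which are the candidate spares on the table. Jars already in the caddy are at (290,203), (367,193) and (392,190), so cells 2 and 3 (about (316,200) and (341,197)) are empty. The lookalikes are the big jar (217,245), the orange jar (280,268), the turquoise jar (288,133) and the tumbler (174,244). The keeper leans back (side view: bar from (303,150) to (385,266)). I choose (167,195) and (218,196), and will check their height and diameter.

```bash
python3 - <<'E'
from h import *
im,W=cloud('top')
def lid(u,v,r=16):
    w=W[v-r:v+r+1,u-r:u+r+1].reshape(-1,3); w=w[np.isfinite(w).all(1)]
    c=W[v-2:v+3,u-2:u+3,2]; z=np.nanmedian(c); k=w[abs(w[:,2]-z)<.006]
    (x,y),rad=cv2.minEnclosingCircle(k[:,:2].astype(np.float32))
    A=len(k); print((u,v),'z %.3f'%z,'circ',np.round([x,y,2*rad],4),'mean',np.round(k.mean(0),4),len(k))
for p in [(167,195),(218,196),(290,203),(367,193),(392,190),(217,245),(280,268),(288,133),(174,244)]: lid(*p)
for p in [(50,350),(250,300),(400,300),(276,183),(405,162),(276,233),(410,215),(345,140),(345,158),(265,150),(428,130)]:
    print(p,np.round(W[p[1],p[0]],3))
cv2.imwrite('pics/crop.png',cv2.resize(im[90:290,90:440,::-1],None,fx=2.25,fy=2.25,interpolation=cv2.INTER_CUBIC))
E
```

```text
(167, 195) z 0.084 circ [0.5558 0.2948 0.0538] mean [0.5558 0.2942 0.0844] 330
(218, 196) z 0.084 circ [0.5559 0.1622 0.0542] mean [0.5556 0.1617 0.0843] 329
(290, 203) z 0.093 circ [ 0.5405 -0.0249  0.0539] mean [ 0.5403 -0.0247  0.0923] 337
(367, 193) z 0.093 circ [ 0.5755 -0.233   0.0786] mean [ 0.5695 -0.2254  0.0923] 354
(392, 190) z 0.093 circ [ 0.5738 -0.2807  0.0717] mean [ 0.5783 -0.288   0.0925] 349
(217, 245) z 0.121 circ [0.4284 0.1566 0.0758] mean [0.4284 0.1565 0.1207] 723
(280, 268) z 0.086 circ [ 0.3748 -0.0008  0.0536] mean [ 0.3748 -0.0006  0.0848] 342
(288, 133) z 0.084 circ [ 0.725  -0.0205  0.0545] mean [ 0.7241 -0.02    0.0842] 324
(174, 244) z 0.042 circ [0.4265 0.2691 0.0634] mean [0.4265 0.2719 0.0424] 326
(50, 350) [ 0.14   0.605 -0.   ]
(250, 300) [0.282 0.072 0.002]
(400, 300) [ 0.29  -0.334  0.001]
(276, 183) [0.602 0.006 0.015]
(405, 162) [ 0.649 -0.319  0.108]
(276, 233) [0.461 0.009 0.095]
(410, 215) [ 0.515 -0.337  0.085]
(345, 140) [ 0.672 -0.14   0.234]
(345, 158) [ 0.644 -0.154  0.166]
(265, 150) [0.645 0.043 0.236]
(428, 130) [ 0.7   -0.332  0.233]
```

View pics/crop.png

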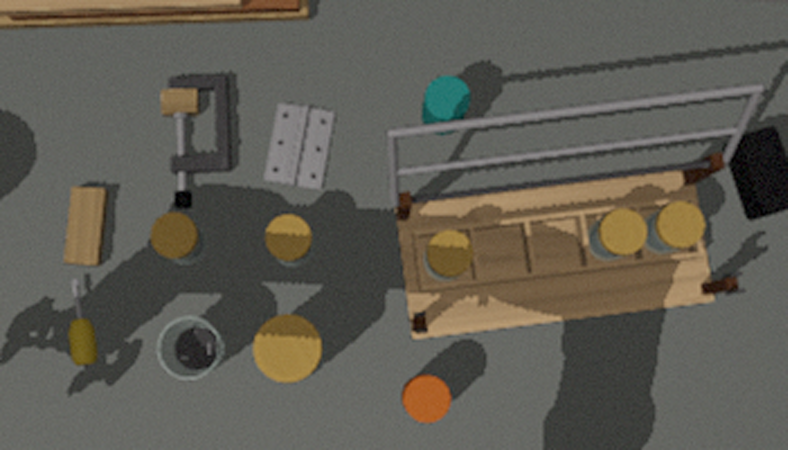

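The close crop confirms the choice: both lids are plain gold, 84 mm high and 54 mm across (the big jar measures 76 mm, the coloured ones are decoys). Next I fit the caddy pose.

```bash
python3 - <<'E'
from h import *
from scipy.optimize import minimize
from scipy.ndimage import distance_transform_edt
im,W=cloud('top'); P=W.reshape(-1,3); P=P[np.isfinite(P).all(1)]
# wall-top template, 0.5mm
xs=np.arange(-.06,.06,.0005); ys=np.arange(-.19,.19,.0005)
X,Y=np.meshgrid(xs,ys,indexing='ij')
T=(abs(X)<.036)&(abs(Y)<.170)
for k in range(-2,3): T&=~((abs(X)<.031)&(abs(Y-.067*k)<.031))
D=distance_transform_edt(~T)*.0005
sel=P[(abs(P[:,2]-.042)<.003)]
def loc(p,Q):
    c,s=np.cos(p[2]),np.sin(p[2]); d=Q[:,:2]-p[:2]
    return d[:,0]*c+d[:,1]*s,-d[:,0]*s+d[:,1]*c
p0=np.array([.558,-.157,.142])
x,y=loc(p0,sel); Q=sel[(abs(x)<.042)&(abs(y)<.18)]
def cost(p):
    x,y=loc(p,Q); i=np.clip(((x+.06)/.0005).round().astype(int),0,len(xs)-1); j=np.clip(((y+.19)/.0005).round().astype(int),0,len(ys)-1)
    return np.minimum(D[i,j],.006).mean()*1e3
best=min((minimize(cost,p0+np.array([a,b,c]),method='Nelder-Mead',options=dict(initial_simplex=[p0+np.array([a,b,c])+np.array(e) for e in ([0,0,0],[.004,0,0],[0,.004,0],[0,0,.02])])) for a in(-.004,0,.004) for b in(-.004,0,.004) for c in(-.01,.01)),key=lambda r:r.fun)
p=best.x; print(len(Q),best.fun,p,np.degrees(p[2]))
c,s=np.cos(p[2]),np.sin(p[2])
for n in range(1,6):
    k=3-n; print(n,np.round([p[0]-s*.067*k,p[1]+c*.067*k],4))
for q in [(.5404,-.0248),]: print(loc(p,np.array([[*q,0]])))
for u,v in [(367,193),(392,190),(290,203)]:
    w=P[(abs(P[:,2]-.0925)<.004)]; d=np.hypot(*(w[:,:2]-W[v,u,:2]).T); w=w[d<.032]; print(np.round([np.array(loc(p,w)).mean(1)],4))
# keeper
x,y=loc(p,P); k=(P[:,2]>.13)&(abs(y)<.17)&(x>.03)&(x<.2)
for yy in (-.15,-.05,.03,.13):
    m=k&(abs(y-yy)<.02); f=m&(P[:,2]>.2); g=m&(P[:,2]<.2); print(yy,[np.round([x[q].mean(),P[q,2].mean(),P[q,2].max()],4) for q in(f,g)])
# transfers
R=manip.get_state()['eef_rot']; t=manip.get_state()['ee_pos']
a=p[2]; yt=np.array([np.cos(a),np.sin(a),0]); z=np.array([0,0,-1.]); xt=np.cross(yt,z); print('tool x',xt,'turn',np.arctan2(R[:,1]@-xt,R[:,1]@yt))
for n,g in (('d',(.5558,.2945,.231)),('e',(.5558,.162,.231))): print(n,'shift now cm',R.T@(np.array(g)-t)*100)
E
```

```text
582 0.31872852233676974 [ 0.55971286 -0.15706077  0.14266066] 8.173853857916246
1 [ 0.5407 -0.0244]
2 [ 0.5502 -0.0907]
3 [ 0.5597 -0.1571]
4 [ 0.5692 -0.2234]
5 [ 0.5788 -0.2897]
(array([-0.0003122]), array([0.13366301]))
[[-0.0005 -0.0665]]
[[ 0.     -0.1331]]
[[-0.      0.1339]]
-0.15 [array([0.1153, 0.2368, 0.2413]), array([0.0877, 0.1663, 0.1707])]
-0.05 [array([0.1154, 0.237 , 0.2418]), array([0.0876, 0.1667, 0.1728])]
0.03 [array([0.1151, 0.2368, 0.2408]), array([0.0876, 0.1664, 0.1694])]
0.13 [array([0.1152, 0.2363, 0.2403]), array([0.0873, 0.1663, 0.1709])]
tool x [-0.14217725  0.98984121  0.        ] turn -1.024426408073126
d shift now cm [-3.95387973e+01 -1.85325289e+01 -2.29095386e-02]
e shift now cm [-4.47438202e+01 -3.07173486e+01 -2.76784615e-03]
```

```bash
cat >> h.py <<'E'
A=.14266; RT=np.array([[-np.sin(A),np.cos(A),0],[np.cos(A),np.sin(A),0],[0,0,-1]])
def to(x,y,z):
    "shift in cm along present tool axes, turn, to the caddy-aligned tool pose at x y z"
    s=manip.get_state(); R=s['eef_rot']; yc=R[:,1]
    print('t',round(s['time_s'],2),'pos',np.round(s['ee_pos'],4),'w',round(s['width'],3),'F',np.round(s['wrist_force'],1),'g',round(s['gripper_force'],1))
    print('tilt',round(float(np.degrees(np.arccos(-R[2,2]))),2),'shift',np.round(R.T@(np.array([x,y,z])-s['ee_pos'])*100,2),'turn',round(float(np.arctan2(yc@RT[:,0],yc@RT[:,1])),3))
E
python3 -m crank '1 -4 -2 0 0.12; 1 -8.5 -4 0 0.26; 1 -13 -6 0 0.4; 1 -17 -8 0 0.54; 1 -21 -10 0 0.68'
python3 -c "from h import *; to(.5558,.2945,.17)"
```

```text
time_s: 0.6
ee_pos: [0.42, 0.4443, 0.231]
eef_rot: [[-0.463, 0.887, -0.0], [0.887, 0.463, -0.0], [-0.0, -0.001, -1.0]]
wrist_force: [0.3, 1.2, 0.3]
width: 0.997
gripper_force: 0.0
t 0.6 pos [0.42   0.4443 0.231 ] w 0.997 F [0.3 1.2 0.3] g 0.0
tilt 0.03 shift [-19.57   5.11   6.1 ] turn 0.338
```

```bash
python3 -m crank '1 -4 1 0 0.1; 1 -8.5 2.2 1 0.2; 1 -13 3.4 3 0.3; 1 -17 4.5 5 0.338; 1 -19.6 5.1 6.1 0.338'
python3 -c "from h import *; to(.5558,.2945,.052)"
```

```text
time_s: 1.1
ee_pos: [0.5572, 0.2928, 0.1684]
eef_rot: [[-0.144, 0.99, -0.001], [0.99, 0.144, -0.003], [-0.003, -0.001, -1.0]]
wrist_force: [-0.6, -0.3, -0.5]
width: 0.998
gripper_force: 0.0
t 1.1 pos [0.5572 0.2928 0.1684] w 0.998 F [-0.6 -0.3 -0.5] g 0.0
tilt 0.17 shift [ 0.22 -0.1  11.64] turn 0.002
```

```bash
python3 -m crank '1 0 0 3 0; 1 0 0 6 0; 1 0 0 9 0; 1 0 0 11 0; 1 0 0 11.8 0'; python3 -c "from h import *; to(.5558,.2945,.052)"; python3 -m crank '0.3 0 0 0 0; 0.3 0 0 0 0; 0.3 0 0 0 0; 0.3 0 0 0 0; 0.3 0 0 0 0';python3 -c "from h import *; to(.5558,.2945,.052)"
```

```text
time_s: 1.6
ee_pos: [0.5541, 0.2961, 0.0496]
eef_rot: [[-0.149, 0.989, -0.004], [0.989, 0.149, -0.002], [-0.002, -0.004, -1.0]]
wrist_force: [-0.2, -0.4, 0.5]
width: 0.998
gripper_force: 0.0
t 1.6 pos [0.5541 0.2961 0.0496] w 0.998 F [-0.2 -0.4  0.5] g 0.0
tilt 0.25 shift [-0.18  0.14 -0.24] turn 0.006
time_s: 2.1
ee_pos: [0.557, 0.2975, 0.0539]
eef_rot: [[-0.148, 0.989, 0.002], [0.989, 0.148, 0.002], [0.001, 0.003, -1.0]]
wrist_force: [0.1, -0.4, 6.1]
width: 0.612
gripper_force: 63.6
t 2.1 pos [0.557  0.2975 0.0539] w 0.612 F [ 0.1 -0.4  6.1] g 63.6
tilt 0.17 shift [-0.28 -0.16  0.19] turn 0.006
```

```bash
python3 -m crank '0.3 0 0 -2 0; 0.3 0 0 -4.5 0; 0.3 0 0 -7.5 0; 0.3 0 0 -10.5 0; 0.3 0 0 -12 0'; python3 -m crank '0.3 0 0 0 0; 0.3 0 0 0 0; 0.3 0 0 0 0; 0.3 0 0 0 0; 0.3 0 0 0 0';python3 -c "
from h import *; to(.5597,-.1571,.172)
im,d=snap('wrist'); cv2.imwrite('pics/w1.png',im[:,:,::-1])
im,d=snap('side')
im2,W=cloud('side'); m=np.isfinite(W).all(-1)&(abs(W[...,0]-.556)<.06)&(abs(W[...,1]-.2945)<.06)&(W[...,2]>.11)&(W[...,2]<.2)
v,u=np.nonzero(m); print(u.min(),u.max(),v.min(),v.max(),m.sum())
cv2.imwrite('pics/s1.png',cv2.resize(im[v.min()-30:v.max()+50,u.min()-50:u.max()+50,::-1],None,fx=4,fy=4))
"
```

```text
time_s: 2.6
ee_pos: [0.5566, 0.2972, 0.1748]
eef_rot: [[-0.148, 0.989, 0.002], [0.989, 0.148, 0.002], [0.001, 0.003, -1.0]]
wrist_force: [0.2, -0.4, -2.4]
width: 0.612
gripper_force: 63.5
time_s: 3.1
ee_pos: [0.5553, 0.2966, 0.1712]
eef_rot: [[-0.148, 0.989, -0.002], [0.989, 0.148, -0.001], [-0.001, -0.002, -1.0]]
wrist_force: [-0.3, 0.2, -2.2]
width: 0.612
gripper_force: 63.5
t 3.1 pos [0.5553 0.2966 0.1712] w 0.612 F [-0.3  0.2 -2.2] g 63.5
tilt 0.11 shift [-4.494e+01 -6.300e+00 -4.000e-02] turn 0.006
240 267 117 147 516
```

View pics/w1.png

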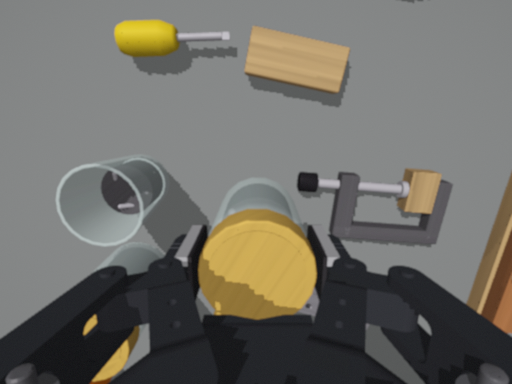

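View pics/s1.png

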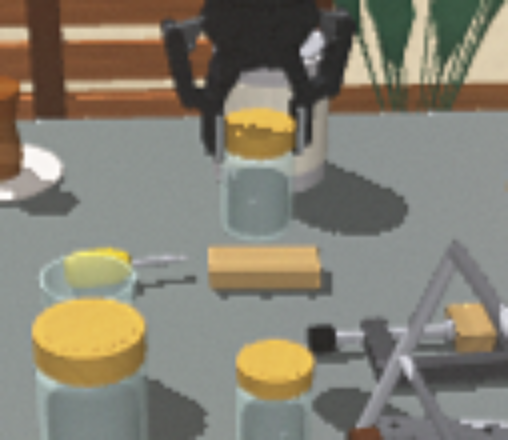

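The jar hangs upright between the pads: its lid is at (258,268) in the wrist view, and the pads hold the lid's sides. I measure the lid's offset from the TCP with the wrist depth.

```bash
cat >> h.py <<'E'
def held():
    "lid centre relative to the TCP, world, from a wrist shot"
    s=manip.get_state(); im,d=snap('wrist'); im,W=cloud('wrist'); t=s['ee_pos']
    r,g,b=[im[...,i].astype(int) for i in range(3)]
    m=(r>b+50)&(g>b+20)&np.isfinite(W).all(-1)&(np.linalg.norm(W[...,:2]-t[:2],axis=-1)<.06)&(W[...,2]>t[2]-.02)
    z=np.percentile(W[m][:,2],80); k=m&(abs(W[...,2]-z)<.004); (x,y),rad=cv2.minEnclosingCircle(W[k][:,:2].astype(np.float32))
    q=W[k]; A_=np.c_[q[:,:2],np.ones(len(q))]; n=np.linalg.lstsq(A_,q[:,2],rcond=None)[0]
    print('lid n',k.sum(),'z',round(z,4),'centre',np.round([x,y],4),'diam',round(2*rad,4),'rel',np.round([x-t[0],y-t[1],z-t[2]],4),'slope',np.round(n[:2],3))
E
python3 -c "from h import *; held()"
```

```text
lid n 9596 z 0.2021 centre [0.5565 0.2943] diam 0.0543 rel [ 0.0009 -0.0024  0.0305] slope [ 0.007 -0.013]
```

```bash
python3 -m crank '0.3 -3 -0.4 0 0; 0.3 -7.5 -1.1 0 0; 0.3 -12 -1.7 0 0; 0.3 -16.5 -2.4 0 0; 0.3 -21 -3 0 0'; python3 -m crank '0.3 -4.5 -0.6 0 0; 0.3 -9 -1.2 0 0; 0.3 -13.5 -1.9 0 0; 0.3 -18 -2.5 0 0; 0.3 -21 -3 0 0';python3 -m crank '0.3 -1 -0.1 0 0; 0.3 -2 -0.2 0 0; 0.3 -2.7 -0.3 0 0; 0.3 -2.7 -0.3 0 0; 0.3 -2.7 -0.3 0 0';python3 -c "
from h import *; to(.5588,-.1547,.0615); held()"
```

```text
time_s: 3.75
ee_pos: [0.5571, 0.083, 0.1724]
eef_rot: [[-0.149, 0.989, 0.0], [0.989, 0.149, 0.0], [0.0, 0.0, -1.0]]
wrist_force: [0.6, -0.5, -1.8]
width: 0.614
gripper_force: 63.5
time_s: 4.25
ee_pos: [0.5584, -0.1315, 0.1727]
eef_rot: [[-0.145, 0.989, 0.001], [0.989, 0.145, -0.001], [-0.002, 0.001, -1.0]]
wrist_force: [0.7, 0.4, -2.0]
width: 0.617
gripper_force: 63.5
time_s: 4.75
ee_pos: [0.5601, -0.1531, 0.1721]
eef_rot: [[-0.15, 0.989, -0.0], [0.989, 0.15, 0.001], [0.001, -0.0, -1.0]]
wrist_force: [-0.3, -0.2, -3.1]
width: 0.609
gripper_force: 63.5
t 4.75 pos [ 0.5601 -0.1531  0.1721] w 0.609 F [-0.3 -0.2 -3.1] g 63.5
tilt 0.04 shift [-0.14 -0.15 11.06] turn 0.008
lid n 9638 z 0.2026 centre [ 0.5605 -0.156 ] diam 0.0549 rel [ 0.0004 -0.0029  0.0305] slope [ 0.008 -0.012]
```

```bash
python3 -m crank '0.3 -0.1 -0.1 2.5 0.01; 0.3 -0.1 -0.1 5 0.01; 0.3 -0.1 -0.1 7 0.01; 0.3 -0.1 -0.1 8.5 0.01; 0.3 -0.1 -0.1 9.5 0.01'; python3 -m crank '0.3 0 0 0.3 0; 0.3 0 0 0.7 0; 0.3 0 0 1.1 0; 0.3 0 0 1.4 0; 0.3 0 0 1.5 0'; python3 -c "
from h import *; to(.5588,-.1547,.0615); held()"
```

```text
time_s: 5.3
ee_pos: [0.5588, -0.1547, 0.0761]
eef_rot: [[-0.14, 0.99, -0.001], [0.99, 0.14, 0.0], [0.001, -0.001, -1.0]]
wrist_force: [-0.0, 0.1, -3.0]
width: 0.612
gripper_force: 63.6
time_s: 5.8
ee_pos: [0.5591, -0.1556, 0.0623]
eef_rot: [[-0.138, 0.99, 0.0], [0.99, 0.138, 0.0], [0.0, 0.0, -1.0]]
wrist_force: [-0.6, 0.3, -3.3]
width: 0.617
gripper_force: 63.6
t 5.8 pos [ 0.5591 -0.1556  0.0623] w 0.617 F [-0.6  0.3 -3.3] g 63.6
tilt 0.01 shift [ 0.1  -0.02  0.08] turn -0.004
lid n 9628 z 0.0928 centre [ 0.5584 -0.1477] diam 0.0802 rel [-0.0007  0.0079  0.0305] slope [ 0.008 -0.012]
```

```bash
python3 -m crank '0.3 0 0 0.1 0; 0.3 0 0 0.1 0; 1 0 0 0.1 0; 1 0 0 0.1 0; 1 0 0 0.1 0'; python3 -m crank '1 0 0 -1 0; 1 0 0 -4 0; 1 0 0 -7 0; 1 0 0 -9 0; 1 0 0 -10.5 0'; python3 -c "
from h import *; to(.5568,.162,.17)"
```

```text
time_s: 6.35
ee_pos: [0.5593, -0.1557, 0.0614]
eef_rot: [[-0.139, 0.99, 0.001], [0.99, 0.139, -0.0], [-0.0, 0.001, -1.0]]
wrist_force: [-0.2, 0.5, 0.4]
width: 0.999
gripper_force: 0.0
time_s: 6.85
ee_pos: [0.5597, -0.1559, 0.1686]
eef_rot: [[-0.138, 0.99, 0.002], [0.99, 0.138, -0.0], [-0.001, 0.002, -1.0]]
wrist_force: [1.0, 0.3, -0.5]
width: 0.995
gripper_force: 0.0
t 6.85 pos [ 0.5597 -0.1559  0.1686] w 0.995 F [ 1.   0.3 -0.5] g 0.0
tilt 0.14 shift [31.53  4.11 -0.15] turn -0.004
```

```bash
python3 -m crank '1 4 0.5 0 0; 1 8.5 1.1 0 0; 1 13 1.7 0 0; 1 17.5 2.3 0 0; 1 21.5 2.8 0 0'; python3 -m crank '1 4 0.5 0 0; 1 7.5 0.9 0 0; 1 9.5 1.2 0 0; 1 10 1.2 0 0; 1 10 1.2 0 0'; python3 -c "
from h import *; to(.5558,.162,.052); held()"
```

```text
time_s: 7.35
ee_pos: [0.5566, 0.0637, 0.1666]
eef_rot: [[-0.14, 0.99, -0.0], [0.99, 0.14, 0.0], [0.0, -0.0, -1.0]]
wrist_force: [0.9, -0.3, -0.4]
width: 0.998
gripper_force: 0.0
time_s: 7.85
ee_pos: [0.5547, 0.162, 0.1662]
eef_rot: [[-0.14, 0.99, -0.0], [0.99, 0.14, -0.0], [-0.0, -0.0, -1.0]]
wrist_force: [0.1, -0.1, 0.4]
width: 0.997
gripper_force: 0.0
t 7.85 pos [0.5547 0.162  0.1662] w 0.997 F [ 0.1 -0.1  0.4] g 0.0
tilt 0.03 shift [-1.000e-02  1.100e-01  1.142e+01] turn -0.003
lid n 39 z 0.243 centre [0.5429 0.1757] diam 0.0298 rel [-0.0118  0.0137  0.0767] slope [-0.208  0.276]
```

```bash
python3 -m crank '1 0 0.1 3 0; 1 0 0.1 6 0; 1 0 0.1 9 0; 1 0 0.1 10.8 0; 1 0 0.1 11.4 0'; python3 -m crank '1 0 0 0 0; 0.3 0 0 0 0; 0.3 0 0 0 0; 0.3 0 0 0 0; 0.3 0 0 0 0'; python3 -c "from h import *; to(.5558,.162,.052)"
python3 -m crank '0.3 0 0 -2 0; 0.3 0 0 -5 0; 0.3 0 0 -8.5 0; 0.3 0 0 -11 0; 0.3 0 0 -12 0'; python3 -m crank '0.3 0 0 0 0; 0.3 0 0 0 0; 0.3 0 0 0 0; 0.3 0 0 0 0; 0.3 0 0 0 0'; python3 -c "from h import *; to(.5502,-.0907,.172);held()"
```

```text
time_s: 8.4
ee_pos: [0.5549, 0.1591, 0.0505]
eef_rot: [[-0.136, 0.991, -0.003], [0.991, 0.136, -0.002], [-0.002, -0.003, -1.0]]
wrist_force: [-0.4, 0.2, 1.3]
width: 0.999
gripper_force: 0.0
time_s: 8.9
ee_pos: [0.5571, 0.1622, 0.0539]
eef_rot: [[-0.138, 0.99, 0.002], [0.99, 0.138, 0.001], [0.001, 0.003, -1.0]]
wrist_force: [0.6, 0.1, 7.0]
width: 0.615
gripper_force: 62.0
t 8.9 pos [0.5571 0.1622 0.0539] w 0.615 F [0.6 0.1 7. ] g 62.0
tilt 0.15 shift [ 0.   -0.13  0.18] turn -0.004
time_s: 9.4
ee_pos: [0.5573, 0.1624, 0.1753]
eef_rot: [[-0.138, 0.99, 0.004], [0.99, 0.138, 0.002], [0.002, 0.004, -1.0]]
wrist_force: [0.7, 0.1, -1.9]
width: 0.614
gripper_force: 63.6
time_s: 9.9
ee_pos: [0.5556, 0.1618, 0.1714]
eef_rot: [[-0.139, 0.99, -0.001], [0.99, 0.139, -0.001], [-0.001, -0.001, -1.0]]
wrist_force: [0.3, 0.4, -1.4]
width: 0.612
gripper_force: 63.6
t 9.9 pos [0.5556 0.1618 0.1714] w 0.612 F [ 0.3  0.4 -1.4] g 63.6
tilt 0.09 shift [-24.93  -4.03  -0.04] turn -0.004
lid n 10035 z 0.2018 centre [0.5563 0.1613] diam 0.055 rel [ 0.0008 -0.0005  0.0304] slope [ 0.004 -0.011]
```

```bash
python3 -m crank '0.3 -3.5 -0.6 0 0; 0.3 -8 -1.3 0 0; 0.3 -12.5 -2.1 0 0; 0.3 -17 -2.8 0 0; 0.3 -21 -3.5 0 0'; python3 -m crank '0.3 -2 -0.3 0 0; 0.3 -3.5 -0.6 0 0; 0.3 -3.9 -0.6 0 0; 0.3 -3.9 -0.6 0 0; 0.3 -3.9 -0.6 0 0'; python3 -c "
from h import *; to(.5494,-.0902,.0615); held()"
```

```text
time_s: 10.45
ee_pos: [0.5501, -0.0533, 0.1723]
eef_rot: [[-0.138, 0.99, 0.0], [0.99, 0.138, -0.0], [-0.0, 0.0, -1.0]]
wrist_force: [0.8, 0.2, -2.2]
width: 0.611
gripper_force: 63.6
time_s: 10.95
ee_pos: [0.5501, -0.0889, 0.1721]
eef_rot: [[-0.14, 0.99, -0.0], [0.99, 0.14, 0.001], [0.001, -0.0, -1.0]]
wrist_force: [0.5, 0.5, -1.8]
width: 0.617
gripper_force: 63.6
t 10.95 pos [ 0.5501 -0.0889  0.1721] w 0.617 F [ 0.5  0.5 -1.8] g 63.6
tilt 0.04 shift [-0.12 -0.08 11.06] turn -0.002
lid n 10037 z 0.2025 centre [ 0.5507 -0.0893] diam 0.055 rel [ 0.0006 -0.0003  0.0304] slope [ 0.005 -0.01 ]
```

```bash
python3 -m crank '0.3 -0.1 -0.1 2.5 0; 0.3 -0.1 -0.1 5 0; 0.3 -0.1 -0.1 7 0; 0.3 -0.1 -0.1 8.5 0; 0.3 -0.1 -0.1 9.5 0'; python3 -m crank '0.3 0 0 0.3 0; 0.3 0 0 0.7 0; 0.3 0 0 1.1 0; 0.3 0 0 1.4 0; 0.3 0 0 1.6 0'; python3 -c "
from h import *; to(.5494,-.0902,.0615)"; python3 -m crank '0.3 0 0 0 0; 0.3 0 0 0 0; 1 0 0 0 0; 1 0 0 0 0; 1 0 0 0 0'; python3 -m crank '1 0 0 -1 0; 1 0 0 -4 0; 1 0 0 -8 0; 1 0 0 -12 0; 1 0 0 -16 0';python3 -m crank '0 0 -4 -4 0; 0 0 -8 -7 0; 0 0 -12 -8 0; 0 0 -14 -8 0; 0 0 -14 -8 0'; python3 -c "
from h import *; to(.5494,-.0902,.0615); im,d=snap('top'); cv2.imwrite('pics/t2.png',im[:,:,::-1])
im,W=cloud('top')
for u,v in [(290,203),(316,200),(341,197),(367,193),(392,190)]:
    w=W[v-20:v+21,u-20:u+21].reshape(-1,3); w=w[abs(w[:,2]-.0925)<.004]
    w=w[np.hypot(*(w[:,:2]-W[v,u,:2]).T)<.032]; print(np.round(w.mean(0),4),len(w))"
```

```text
time_s: 11.5
ee_pos: [0.5488, -0.0904, 0.0761]
eef_rot: [[-0.14, 0.99, -0.001], [0.99, 0.14, 0.0], [0.0, -0.001, -1.0]]
wrist_force: [-0.7, -0.0, -1.1]
width: 0.618
gripper_force: 63.6
time_s: 12.0
ee_pos: [0.5494, -0.0915, 0.0617]
eef_rot: [[-0.138, 0.99, 0.001], [0.99, 0.138, 0.0], [0.0, 0.001, -1.0]]
wrist_force: [-3.9, 0.2, 23.3]
width: 0.617
gripper_force: 66.1
t 12.0 pos [ 0.5494 -0.0915  0.0617] w 0.617 F [-3.9  0.2 23.3] g 66.1
tilt 0.04 shift [0.13 0.02 0.02] turn -0.004
time_s: 12.5
ee_pos: [0.5492, -0.0914, 0.0613]
eef_rot: [[-0.139, 0.99, 0.0], [0.99, 0.139, -0.0], [-0.0, 0.0, -1.0]]
wrist_force: [0.3, -0.2, 0.1]
width: 0.999
gripper_force: 0.0
time_s: 13.0
ee_pos: [0.5488, -0.0916, 0.2236]
eef_rot: [[-0.138, 0.99, 0.0], [0.99, 0.138, -0.0], [-0.0, 0.0, -1.0]]
wrist_force: [1.3, 0.3, 0.4]
width: 0.997
gripper_force: 0.0
time_s: 13.5
ee_pos: [0.408, -0.1117, 0.3023]
eef_rot: [[-0.137, 0.991, 0.002], [0.991, 0.137, 0.002], [0.002, 0.002, -1.0]]
wrist_force: [0.7, 1.1, -0.4]
width: 0.146
gripper_force: 0.0
t 13.5 pos [ 0.408  -0.1117  0.3023] w 0.146 F [ 0.7  1.1 -0.4] g 0.0
tilt 0.17 shift [ 0.15 14.25 24.11] turn -0.006
[ 0.5404 -0.0247  0.0924] 310
[ 0.5479 -0.091   0.0923] 307
[ 0.5585 -0.1571  0.0925] 300
[ 0.5689 -0.2229  0.0924] 312
[ 0.5784 -0.2893  0.0922] 311
```

View pics/t2.png

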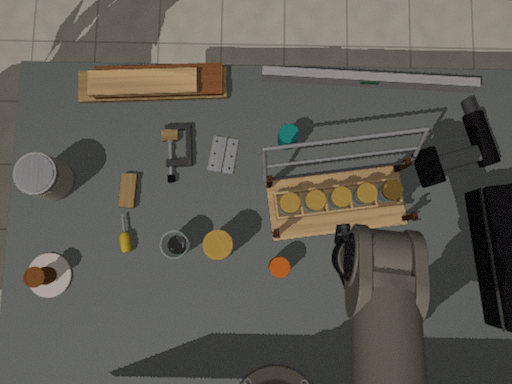

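All five lids are level at 0.092 m and in a row at (290,203), (316,200), (341,197), (367,193), (392,190). The keeper is still open, with its front bar at z 0.236 and caddy x +115 mm (about 1.94 rad). Next I go over the bar and behind it with the fingers shut.

```bash
python3 -m crank '0 -1 4 -1 0; 0 -2.5 8 -1 0; 0 -4 12 -1 0; 0 -5.5 16 -1 0; 0 -6.5 20 -1 0'; python3 -m crank '0 0 4 0 0; 0 0 8 0 0; 0 0 11 0 0; 0 0 11.3 0 0; 0 0 11.3 0 0'; python3 -c "from h import *; to(.72,-.134,.212)"
```

```text
time_s: 14.05
ee_pos: [0.6202, -0.1479, 0.3104]
eef_rot: [[-0.139, 0.99, -0.001], [0.99, 0.139, -0.001], [-0.001, -0.001, -1.0]]
wrist_force: [-0.1, 0.3, 0.1]
width: -0.001
gripper_force: 0.0
time_s: 14.55
ee_pos: [0.7301, -0.1312, 0.3094]
eef_rot: [[-0.14, 0.99, -0.002], [0.99, 0.14, -0.001], [-0.001, -0.002, -1.0]]
wrist_force: [-0.3, -1.3, -0.3]
width: 0.001
gripper_force: 0.0
t 14.55 pos [ 0.7301 -0.1312  0.3094] w 0.001 F [-0.3 -1.3 -0.3] g 0.0
tilt 0.14 shift [-0.13 -1.02  9.74] turn -0.002
```

```bash
python3 -m crank '0 0 0 3 0; 0 0 0 6 0; 0 0 0 8.5 0; 0 0 0 9.7 0; 0 0 0 9.7 0'; python3 -m crank '0 0 -1.5 0 0; 0 0 -3 0 0; 0 0 -4 0 0; 0 0 -5 0 0; 0 0 -6 0 0'; python3 -m crank '0 0 -1 0 0; 0 0 -2 0 0; 0 0 -3 0 0; 0 0 -4 0 0; 0 0 -5 0 0';  python3 -c "
from h import *; to(.546,-.159,.2); im,d=snap('side'); cv2.imwrite('pics/s3.png',im[:,:,::-1])"
```

```text
time_s: 15.05
ee_pos: [0.7279, -0.1318, 0.2127]
eef_rot: [[-0.138, 0.99, -0.003], [0.99, 0.138, 0.0], [0.001, -0.003, -1.0]]
wrist_force: [0.1, 0.4, 0.1]
width: -0.0
gripper_force: 0.0
time_s: 15.55
ee_pos: [0.6704, -0.1402, 0.2157]
eef_rot: [[-0.139, 0.99, 0.003], [0.99, 0.139, -0.0], [-0.0, 0.003, -1.0]]
wrist_force: [2.4, -0.3, 1.5]
width: -0.002
gripper_force: 1.0
time_s: 16.05
ee_pos: [0.6192, -0.1471, 0.2139]
eef_rot: [[-0.138, 0.99, -0.001], [0.99, 0.138, 0.0], [0.0, -0.001, -1.0]]
wrist_force: [1.5, -0.8, -0.7]
width: 0.003
gripper_force: 0.5
t 16.05 pos [ 0.6192 -0.1471  0.2139] w 0.003 F [ 1.5 -0.8 -0.7] g 0.5
tilt 0.06 shift [-0.16 -7.41  1.39] turn -0.004
```

View pics/s3.png

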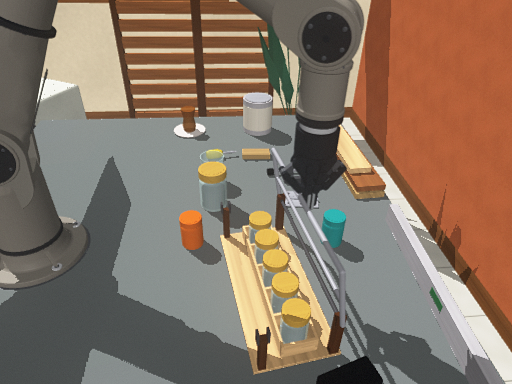

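The bar runs from (275,150) to (343,272), now past upright, with the finger behind it at about (312,205). I continue the push.

```bash
python3 -m crank '0 0 -1.2 0.2 0; 0 0 -2.4 0.4 0; 0 0 -3.6 0.7 0; 0 0 -4.8 1 0; 0 0 -6 1.2 0'; python3 -m crank '0 0 -0.8 0.1 0; 0 0 -1.6 0.2 0; 0 0 -2.4 0.3 0; 0 0 -3.2 0.3 0; 0 0 -4 0.3 0'; python3 -m crank '0 0 0 -2 0; 0 0 0 -5 0; 0 0 -4 -8 0; 0 0 -8 -10 0; 0 0 -12 -11 0'; python3 -c "
from h import *; to(.546,-.159,.2); im,d=snap('side'); cv2.imwrite('pics/s4.png',im[:,:,::-1]); snap('top')
im,W=cloud('top'); P=W.reshape(-1,3); P=P[np.isfinite(P).all(1)]; d=P[:,:2]-[.5597,-.1571]; x=d@[np.cos(A),np.sin(A)]; y=d@[-np.sin(A),np.cos(A)]
for yy in(-.13,-.05,.05,.13):
  m=(abs(y-yy)<.03)&(P[:,2]>.1)&(P[:,2]<.2)&(abs(x+.07)<.03); print(yy,m.sum(),np.round([x[m].mean(),P[m,2].mean(),P[m,2].max()],4) if m.any() else '')
"
```

```text
time_s: 16.6
ee_pos: [0.5596, -0.1555, 0.2019]
eef_rot: [[-0.138, 0.99, -0.001], [0.99, 0.138, 0.0], [0.0, -0.001, -1.0]]
wrist_force: [0.7, 0.3, -1.1]
width: -0.002
gripper_force: 0.2
time_s: 17.1
ee_pos: [0.5209, -0.161, 0.1993]
eef_rot: [[-0.139, 0.99, 0.0], [0.99, 0.139, -0.0], [-0.0, 0.0, -1.0]]
wrist_force: [0.6, -0.4, 0.5]
width: -0.001
gripper_force: 0.0
time_s: 17.6
ee_pos: [0.4018, -0.1783, 0.3108]
eef_rot: [[-0.138, 0.99, 0.003], [0.99, 0.138, -0.001], [-0.001, 0.002, -1.0]]
wrist_force: [-0.2, -0.5, 0.2]
width: -0.003
gripper_force: 0.0
t 17.6 pos [ 0.4018 -0.1783  0.3108] w -0.003 F [-0.2 -0.5  0.2] g 0.0
tilt 0.15 shift [-0.07 14.52 11.11] turn -0.004
-0.13 92 [-0.075   0.1079  0.1146]
-0.05 93 [-0.0749  0.1079  0.1138]
0.05 95 [-0.0751  0.1077  0.1136]
0.13 92 [-0.0752  0.1081  0.1156]
```

View pics/s4.png

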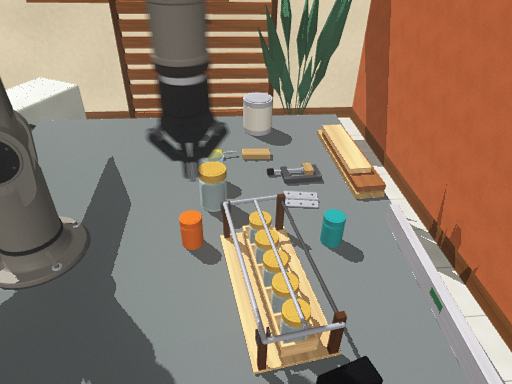

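The keeper is shut: the front bar runs from (227,205) to (262,335), 75 mm in front of the row, its upper surface at 0.108 m, which puts its centre at the closed height of 0.104 m. All five jars are upright and the arm is clear.

```bash
python3 -m crank '0 0 0 0 0; 0 0 0 0 0; 0 0 0 0 0; 0 0 0 0 0; 0 0 0 0 0' | head -1; python3 -c "from h import *; print(manip.hand_in())"
```

```text
time_s: 18.2
the job is handed in; nothing more can be done
None
```

I stood both spare jars upright in cells 2 and 3, swung the keeper shut into its catches, and handed the job in at about 18 s; the hand-in call did not report the verdict.

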